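# Draw the spring tester's rod out to its mark and hold

## Robot

A 7-joint arm with a two-finger parallel gripper is mounted at the origin on a cart in front of the work surface, level with it; the furniture and walls round the work are solid. World frame = base frame: x ahead of the robot, y to its left, z up, the work surface at z = 0. Lengths are in m, angles in rad, forces in N, time in s.
With the tool pointing down it reaches from about 0.425 to 0.925 m from the base axis. Payload 6.8 kg.
Tool frame: the origin (TCP) lies between the finger pads; the fingertips stand r.tip_extent ahead of it and the grasp point (between the pads) lies 5 mm behind it (r.tip_extent is the distance from the TCP to the fingertips, in m); y points along the fingers, x is the direction in which the jaws open and shut, and the axes are right-handed (so a half turn about y gives the same grasp; the last joint's range is limited). The gripper opens to 85 mm and grips with 20 to 120 N. Pads are 22 mm wide; open, the fingers measure 114 mm over their backs; the gripper's body (76 mm by 85 mm) begins 54 mm behind the grasp point. The pads swing forward as they close: fully open they stand 13 mm farther back than shut.
Start: joints at [1.195, 0.477, 0.022, 1.555, -0.011, 1.109, -0.083], TCP at [0.179, -0.651, 0.245] pointing down, gripper open.
Joint ranges: [-2.96, 2.96], [-0.34, 2.1], [-1.41, 1.46], [0.24, 2.44], [-1.37, 4.51], [0.17, 1.92], [-2.96, 2.96]. Speed limits (rad/s): [2.39, 2.39, 3.14, 3.14, 3.14, 3.14, 3.14].

## Interface

Orientations are given as a rotation vector (axis times angle).
In Python, from bench import r gives the robot as it stands.
- The arm moves only by the tool send_rows, never from a script. Its argument "plan" is a list of rows, each a list of 5 numbers: the shift along the tool's x, y, z in cm, then the turn about the tool's y in degrees, then the opening, from 0 (shut) to 1 (fully open). In form: [[dx, dy, dz, spin, grip], ...]. A call has 1 to 12 rows; each row shifts and turns the commanded pose from where the row before left it, along the tool's axes as they then stand; what a row does not reach is not made up. A row lasts 1/8 s, in which the tool goes at most 62.5 mm and 10.7 degrees, less where a joint would pass 70% of its speed; a pose out of reach is approached as far as the arm can. A call is refused whole if a number of a shift passes 6.25 or a number of a turn 10.7, either way. A call with a gripper value outside its range is refused whole. The fingers move at their own pace and stop on an object; "force" is the grip in N (left out, the last holds). Time passes only in rows, so rows that do not move let the fingers close. It gives the time, the measured TCP pose, the force and the opening at its end, in the units of the state.
- r.get_obs(): the state, without advancing time (a new reading comes with each control period).
- r.grab_frame(name): name is "scene" or "top"; returns a dict with "image" (420x560x3 uint8, red, green, blue), "camera_matrix" (3x3 intrinsics, pixels), "D" ([k1, k2, p1, p2, k3] as OpenCV has them; the pictures are not rectified), "cam_to_world" (4x4, takes a point from camera to world coordinates). Camera axes: x right, y down, z forward; pixel columns grow to the right and rows downward; lengths in m; the calibration is good to about 2 mm. A picture is of the moment at which its call begins. There is no depth.
- r.hand_in(): hands the job in, once; it reports no verdict.
Trained networks look in the newest picture that a camera, given by its name, has taken for a name from the list of things; names that differ only in an ending like _2 or _b are one class to them, and where a whole thing is asked for, a point or a joint stands for the part that bears it (a point fixed in the world has none). Each returns a list of dicts, best first, with "p" (0 to 1); they miss things now and then, are a little off and sometimes report something else, mostly with a low value. They report only what shows in the picture. A call takes as long as a camera call.
- r.recognise(camera, target): "rect" ([left, top, right, bottom] in pixels, round what is visible of it).
The state is a dict: "clock": time; "joints": joint angles; "qvel": joint speeds; "tau": joint torques, N m; "tcp_pos": TCP position; "orientation": TCP orientation; "contact_force": force on the tool from outside, world axes, zero at the start; "moment": the same for the moment, N m; "grip_width": finger opening in m.
Only numpy, scipy, OpenCV 4.12 (cv2) and the standard library are available. Lean on these libraries where they do the work, as an engineer would, in place of code of your own. Each camera call takes 0.05 s, during which the arm holds its last target.

## Task

Fold the yellow guard flap of the spring tester all the way down towards you, then grip the black knob on its sprung rod and draw the rod straight out until its blue pointer stands level with the red mark on the scale. Finish still holding the knob there against the spring, so that the pull can be checked; do not let go, and leave the other things on the bench where they are.

Things in the scene. Friction and masses are not known exactly. Their poses are not given: they have to be found in the camera images.
- tester: the grey bench-top spring tester, fixed to the bench: base plate 235x130x10 mm. Origin on the bench under the knob's rest position; x to its back (the rod slides out along -x), y to its left, z up. Spring barrel behind the knob, x 28 to 127 mm, top 65 mm above the bench; scale rail along the right side at y = -60 mm, x -105 to 45 mm, top 39 mm above the bench
- guard_hinge (a point): middle of the guard flap's hinge line, 16 mm above the bench (6 mm above the base plate), 50 mm in front of the knob's rest axis and 10 mm to the left of it. Axes as the tester
- guard (a joint): angle of the guard flap, rad: 0 upright in front of the knob (it may start up to 0.2), 1.571 lying flat, folded down to the front (towards the tester's -x), its stop. A stiff friction hinge: it stays wherever it is left; moving it takes about 1 to 2 N at the tab
- guard_tab (a point): centre of the black pull tab on the flap's free edge, 76 mm from the hinge line, 35 mm left (+y) of the knob's axis. Tab 34 mm wide (y), 8 mm thick, reaching 90 mm from the hinge line; the yellow flap is 6 mm thick, 90 mm wide, and reaches 66 mm from it. Axes turn with the flap: z from the hinge to the free edge, x out of its back (towards the knob when upright)
- rod (a joint): how far the sprung rod is drawn out, m: 0 fully in (start), stop at 0.095. The spring pulls it back in with about 3 N at the start and 1 N more per 10 mm
- rod_knob (a point): centre of the black upright knob's waist on the front end of the rod, 82 mm above the bench: a round post of 22 mm diameter from 65 to 97 mm above the bench, with a 28 mm wide cap above it up to 109 mm; rod and pointer pass below it, no higher than 55 mm. Axes as the tester. It slides only along its x; it does not turn
- pointer_tip (a point): tip of the blue pointer arm that moves with the rod, 44 mm to the right (-y) of the knob's axis and 47 mm above the bench; same x as the knob's axis. Axes as the tester
- mark_tip (a point): middle of the inner edge of the red mark that is clamped on the scale rail (16 mm wide, a white line across its middle), 7 mm to the right of the pointer's path and level with the pointer; 50 to 75 mm in front of the pointer's rest position, different each time, fixed. Axes as the tester: pointer and mark are level when they have the same position along x
- solenoid_stand: bystander, leave it: dark brown solenoid body standing on its disc, 70x70x103 mm; origin at the centre of its underside
- tape_roll: bystander, leave it: roll of yellow tape lying flat, 64x64x18 mm; origin at the centre of its underside
- coil_w0: bystander, leave it: white bobbin wound with orange wire, 47x46x57 mm; origin at the centre of its underside
- screwdriver_b: bystander, leave it: screwdriver with a blue handle, lying, 25x139x25 mm; origin at the centre of its underside
- marker_pen: bystander, leave it: white and black felt marker, lying, 15x128x17 mm; origin at the centre of its underside
- yoke_plate: bystander, leave it: light grey horseshoe plate, lying flat, 73x72x8 mm; origin at the centre of its underside

How it is judged:
On the way, in this order (a step that is already met when the one before it is completed fails the run):
1. the guard flap is folded down (beyond 1.35 rad) while the rod is still in (drawn less than 8 mm) (value of joint guard above 1.35 rad and value of joint rod below 0.008 m), for 0.2 s.
2. the rod is drawn out, the gripper holding it, with its pointer within 5 mm of the red mark (x of pointer_tip in the frame of mark_tip between -0.005 and 0.005 m and contact force between the fingers and rod above 3 N and value of joint guard above 1.35 rad), for 0.5 s.
At the end, for the whole second after the job is handed in: the fingers hold the rod's knob (contact force over 3 N) at rest with the pointer within 5 mm of the red mark along the scale, and the guard flap lies folded down (beyond 1.35 rad) (all of step 2 and velocity of joint rod between -0.01 and 0.01 m/s); the arm keeps its last pose, push and grip.
It fails at once if another thing on the bench is shoved by more than 30 mm (distance of any of solenoid_stand, tape_roll, coil_w0, screwdriver_b, marker_pen, yoke_plate from where it was at the start of the episode above 0.03 m).
It also fails if it takes over 42 s, if anything falls off the work surface, if the arm or the gripper's body presses on something with over 40 N, if the wrist force passes 120 N, or if a joint passes its speed limit or range.

## Working session

There is one attempt and no reset: what is moved stays moved. The work goes in short steps, Python scripts to look and compute and a tool call to move; the robot and the scene stay as the last step left them, time stands still between calls to the robot, and variables do not carry over. Pictures are saved under pics/ and viewed, and the job is handed in when it is done.

Besides the shell and the picture viewer there is one more tool, called after "Request:" as name([rows], argument=value, ...), one row to a line, values as JSON. send_rows: Moves the arm, as the interface text tells. Its arguments: {"type":"object","properties":{"plan":{"type":"array","items":{"type":"array","items":{"type":"number"}}},"force":{"type":"number"}},"required":["plan"]}

```bash
mkdir -p pics; ls
cat > h.py <<'E'
import numpy as np,cv2
from bench import r
def snap(n,f):
    d=r.grab_frame(n); cv2.imwrite('pics/'+f,cv2.cvtColor(d['image'],cv2.COLOR_RGB2BGR)); return d
def ray(d,u,v):
    p=cv2.undistortPoints(np.array([[[u,v]]],float),np.array(d['camera_matrix']),np.array(d['D']))[0,0]
    T=np.array(d['cam_to_world']); return T[:3,3],T[:3,:3]@np.array([p[0],p[1],1])
def atz(d,u,v,z):
    o,k=ray(d,u,v); return o+k*(z-o[2])/k[2]
def proj(d,P):
    T=np.linalg.inv(np.array(d['cam_to_world'])); P=np.atleast_2d(P).astype(float)
    return cv2.projectPoints(P,cv2.Rodrigues(T[:3,:3])[0],T[:3,3],np.array(d['camera_matrix']),np.array(d['D']))[0][:,0]
E
python3 - <<'E'
from h import *
import pickle
D={}
for n in('scene','top'):
    D[n]=snap(n,n+'0.png'); print(n,np.round(D[n]['cam_to_world'],3).tolist(),np.round(D[n]['camera_matrix'],1).tolist())
    for t in('tester','rod_knob','guard','guard_tab','pointer_tip','mark_tip','solenoid_stand','coil_w0','tape_roll','screwdriver_b','marker_pen','yoke_plate'):
        try: print(t,[(np.round(x['rect']).tolist(),round(x['p'],2)) for x in r.recognise(n,t)[:2]])
        except Exception as e: print(t,e)
pickle.dump(D,open('D0.pkl','wb'))
o=r.get_obs();print(o,r.tip_extent)
E
```

```text
pics
scene [[-0.829, -0.271, 0.49, 0.069], [-0.559, 0.425, -0.712, 0.545], [-0.015, -0.864, -0.504, 0.5], [0.0, 0.0, 0.0, 1.0]] [[385.4, 0.0, 286.5], [0.0, 385.4, 216.5], [0.0, 0.0, 1.0]]
tester [([188.0, 192.0, 280.0, 263.0], 0.65)]
rod_knob [([224.0, 194.0, 245.0, 214.0], 0.72)]
guard [([226.0, 209.0, 258.0, 244.0], 0.63), ([264.0, 219.0, 279.0, 228.0], 0.45)]
guard_tab [([224.0, 209.0, 257.0, 244.0], 0.59)]
pointer_tip [([222.0, 195.0, 230.0, 210.0], 0.64)]
mark_tip [([266.0, 220.0, 278.0, 225.0], 0.66), ([187.0, 193.0, 282.0, 266.0], 0.57)]
solenoid_stand [([153.0, 247.0, 192.0, 314.0], 0.62)]
coil_w0 [([310.0, 188.0, 330.0, 215.0], 0.77)]
tape_roll [([362.0, 208.0, 387.0, 228.0], 0.92)]
screwdriver_b [([201.0, 310.0, 260.0, 347.0], 0.85), ([151.0, 248.0, 191.0, 314.0], 0.35)]
marker_pen [([214.0, 299.0, 274.0, 332.0], 0.58)]
yoke_plate [([331.0, 192.0, 365.0, 202.0], 0.81), ([224.0, 211.0, 258.0, 247.0], 0.74)]
top [[-0.0, -0.998, 0.07, 0.434], [-1.0, -0.0, -0.002, -0.042], [0.002, -0.07, -0.998, 0.957], [0.0, 0.0, 0.0, 1.0]] [[428.8, 0.0, 282.7], [0.0, 428.8, 208.5], [0.0, 0.0,
[... 678 characters left out ...]
 140.0, 291.0, 158.0], 0.2)]
{'clock': 1.3, 'joints': array([ 1.19489159,  0.47703003,  0.02239656,  1.55541252, -0.01151193,
        1.1093195 , -0.08309751]), 'qvel': array([ 0.00045271, -0.00105448,  0.00102966,  0.00082386, -0.00153598,
        0.00034875,  0.00090595]), 'tau': array([-4.61266827e-04, -5.96310782e+01,  1.60615861e+00, -2.81541324e+01,
        1.25051194e-02,  1.77285787e-03, -1.64092040e-05]), 'tcp_pos': array([ 0.17862599, -0.65093809,  0.24528239]), 'orientation': array([-1.32400836,  1.00971224, -1.00967734]), 'contact_force': array([ 0.19687983,  0.00448129, -0.10676935]), 'moment': array([0.01232617, 0.00834372, 0.0195497 ]), 'grip_width': 0.08521878985555494} 0.014
```

View pictures.

Run:
```python
import cv2
a=cv2.imread('pics/top0.png')[80:290,140:440];cv2.imwrite('pics/t0z.png',cv2.resize(a,None,fx=2.6,fy=2.6,interpolation=2))
a=cv2.imread('pics/scene0.png')[180:280,170:310];cv2.imwrite('pics/s0z.png',cv2.resize(a,None,fx=5.5,fy=5.5,interpolation=2))
```

```text
(no output)
```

View pics/t0z.png

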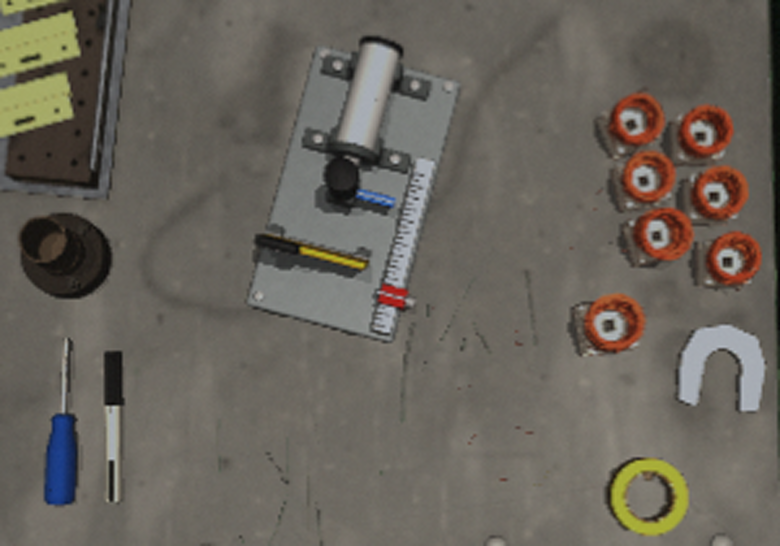

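View pics/s0z.png

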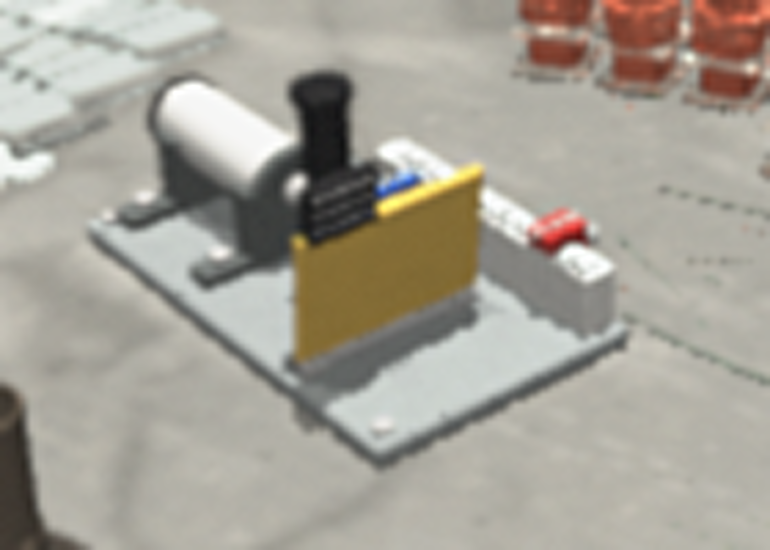

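View pics/scene0.png

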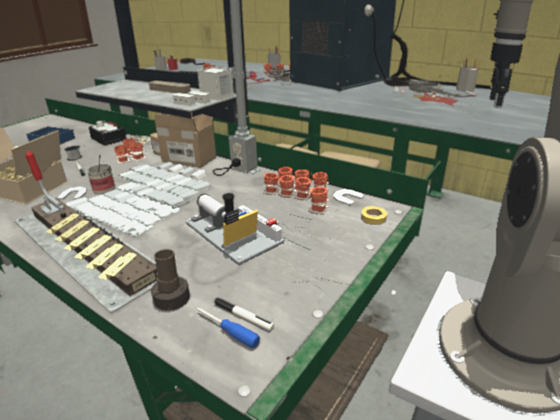

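```bash
cat > fit.py <<'E'
from h import *
import pickle
from scipy.optimize import least_squares
D=pickle.load(open('D0.pkl','rb'))
t=lambda u,v:(140+u/2.6,80+v/2.6)
s=lambda u,v:(170+u/5.5,180+v/5.5)
def pts(q):
    x,y,a,b,m,g=q
    h=np.array([-.05,.010,.016]); up=np.array([-np.sin(g),0,np.cos(g)]); bk=np.array([np.cos(g),0,np.sin(g)]); Y=np.array([0,1,0])
    tab=lambda yy,zz,xx: h+up*zz+bk*xx+Y*(yy-.010)
    L=[('top',t(343,173),[0,0,.107]),('top',t(248,306),[b,.065,.01]),('top',t(391,341),[b,-.065,.01]),('top',t(318,47),[b+.235,.065,.01]),('top',t(460,85),[b+.235,-.065,.01]),
     ('top',t(393,203),[0,-.044,.047]),('top',t(396,296),[m,-.060,.045]),('top',t(277,243),tab(.035,.090,0)),('top',t(368,266),tab(-.035,.066,0)),
     ('scene',s(321,82),[0,0,.109]),('scene',s(380,467),[b,.065,.0]),('scene',s(625,345),[b,-.065,.0]),('scene',s(560,232),[m,-.060,.045]),
     ('scene',s(482,172),tab(-.035,.066,0)),('scene',s(296,360),tab(.055,0,-.003)),('scene',s(342,176),tab(.035,.09,0)),('scene',s(415,182),[0,-.044,.047])]
    R=np.array([[np.cos(a),-np.sin(a),0],[np.sin(a),np.cos(a),0],[0,0,1]])
    return [(c,uv,R@np.array(p)+[x,y,0]) for c,uv,p in L]
def res(q): return np.concatenate([proj(D[c],P)[0]-uv for c,uv,P in pts(q)])
if __name__=='__main__':
    o=atz(D['top'],*t(343,173),.107);print(o)
    f=least_squares(res,[o[0],o[1],-.2,-.13,-.06,.1],x_scale=[.1]*6,loss='soft_l1')
    print(f.x.round(4)); print(res(f.x).reshape(-1,2).round(1).tolist())
    np.save('q.npy',f.x)
E
python3 fit.py
```

```text
[ 0.61778595 -0.02212071  0.107     ]
[ 0.618  -0.0241 -0.263  -0.1136 -0.0766  0.1855]
[[1.0, -0.1], [-3.3, -0.5], [-1.6, 1.3], [-2.3, -1.4], [-1.1, -1.2], [2.1, -0.3], [-1.1, 0.3], [0.8, 0.5], [0.1, 0.1], [0.3, -1.6], [-1.7, 1.5], [0.3, 0.5], [-0.3, -1.0], [0.6, -2.4], [1.2, 1.0], [0.3, -1.2], [0.8, -2.4]]
```

```bash
sed -i 's/x,y,a,b,m,g=q/x,y,a,b,m,g,c=q/; s/\[b,\.065/[b,c+.065/g; s/\[b,-\.065/[b,c-.065/g; s/\[b+\.235,\.065/[b+.235,c+.065/; s/\[b+\.235,-\.065/[b+.235,c-.065/; s/-\.06,\.1\],x_scale=\[\.1\]\*6/-.06,.1,0],x_scale=[.1]*7/' fit.py; python3 fit.py
python3 - <<'E'
from h import *
import pickle
D=pickle.load(open('D0.pkl','rb'))
q=np.load('q.npy');x,y,a=q[:3];R=np.array([[np.cos(a),-np.sin(a),0],[np.sin(a),np.cos(a),0],[0,0,1]])
im={n:cv2.imread('pics/%s0.png'%n) for n in D}
W=lambda p:R@np.array(p)+[x,y,0]
segs=[]
def circ(rr,z): return [[rr*np.cos(k),rr*np.sin(k),z] for k in np.linspace(0,2*np.pi,24)]
segs+=[circ(.014,.109),circ(.014,.097),circ(.011,.065)]
segs+=[[[-.105,-.06,.039],[.045,-.06,.039]],[[0,0,.047],[0,-.044,.047]],[[.028,0,.065],[.127,0,.065]]]
for n,k,off,f in(('top',6,(220,80),(6)),('scene',6,(180,180),6)):
    sub=im[n][off[1]:off[1]+(140 if n=='top' else 95),off[0]:off[0]+110]
    sub=cv2.resize(sub,None,fx=5,fy=5,interpolation=2)
    sub=cv2.resize(im[n][off[1]:off[1]+(140 if n=='top' else 95),off[0]:off[0]+110],None,fx=4 if n=='top' else 6,fy=4 if n=='top' else 6,interpolation=2)
    kk=4 if n=='top' else 6
    for s in segs:
        uv=(proj(D[n],[W(p) for p in s])-off+.5)*kk
        cv2.polylines(sub,[uv.astype(np.int32)],False,(0,255,0),1)
    cv2.imwrite('pics/ov_%s.png'%n,sub)
E
```

```text
[ 0.61778595 -0.02212071  0.107     ]
[ 0.6177 -0.022  -0.2608 -0.1122 -0.0766  0.1825 -0.0062]
[[-0.1, 0.0], [-1.3, -0.1], [0.4, 1.5], [-0.6, -1.1], [0.7, -1.0], [1.2, -0.2], [-2.0, 0.3], [-0.1, 0.6], [-0.8, 0.1], [-0.2, -1.3], [-0.0, 0.5], [1.6, -0.3], [-0.8, -0.6], [0.1, -2.1], [0.7, 1.5], [-0.3, -0.8], [0.3, -2.0]]
```

View pics/ov_top.png

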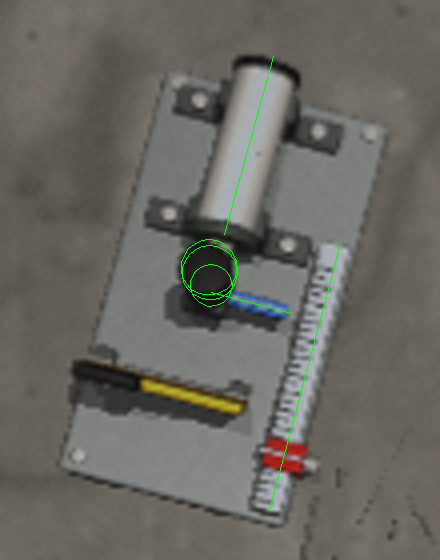

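View pics/ov_scene.png

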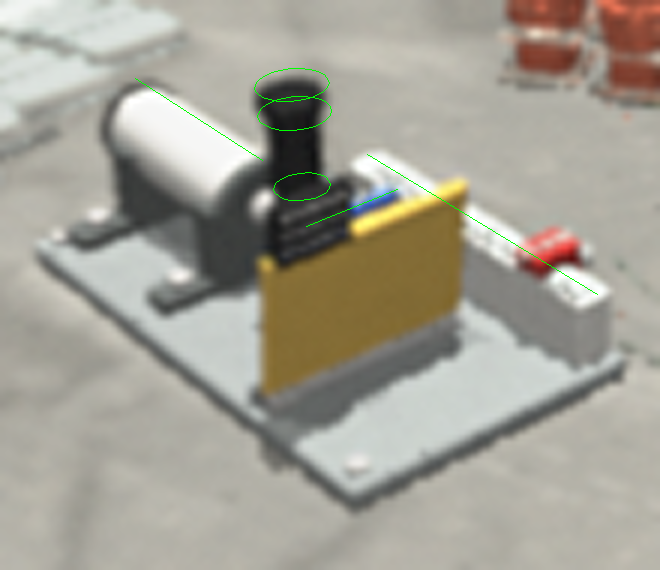

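```bash
cat >> h.py <<'E'
from scipy.spatial.transform import Rotation as Ro
def TW(p,q=None):
    q=np.load('q.npy') if q is None else q
    x,y,a=q[:3];R=np.array([[np.cos(a),-np.sin(a),0],[np.sin(a),np.cos(a),0],[0,0,1]]); return R@np.array(p)+[x,y,0]
def st():
    o=r.get_obs(); R=Ro.from_rotvec(o['orientation']).as_matrix()
    print('t',o['clock'],'tcp',o['tcp_pos'].round(4),'F',o['contact_force'].round(2),'w',round(o['grip_width'],4)); return o,R
E
python3 - <<'E'
from h import *
import pickle
o,R=st(); print(R.round(3)); q=np.load('q.npy');a=q[2]
tx=np.array([-np.sin(a),np.cos(a),0])
Rc=R.T@tx; print('target jaw axis in tool',Rc, 'spin deg',[np.degrees(np.arctan2(-s*Rc[2],s*Rc[0])) for s in(1,-1)])
D=pickle.load(open('D0.pkl','rb'))
for n,b in(('sol',(165,177)),('coil',(372,205)),('pen',(185,245))):print(n,atz(D['top'],*b,.03).round(3))
tgt=TW([-.025,.04,.18]);print('tgt',tgt,'knob',TW([0,0,.082]),'mark',TW([q[4],-.051,.047]))
print('delta tool',R.T@(tgt-o['tcp_pos'])*100)
E
```

```text
t 1.3 tcp [ 0.1786 -0.6509  0.2453] F [ 0.2   0.   -0.11] w 0.0852
[[ 0.265  0.     0.964]
 [-0.964  0.     0.265]
 [-0.    -1.     0.   ]]
target jaw axis in tool [-8.63533151e-01  4.77213897e-05  5.04292074e-01] spin deg [np.float64(-149.71563005306385), np.float64(30.28436994693618)]
sol [0.567 0.212 0.03 ]
coil [ 0.506 -0.237  0.03 ]
pen [0.42  0.166 0.03 ]
tgt [0.60384608 0.02313914 0.18      ] knob [ 0.61768752 -0.02195426  0.082     ] mark [ 0.53056003 -0.05148852  0.047     ]
delta tool [-53.75390873   6.5317986   58.84210368]
```

Request:
send_rows([
  [-4,0,4.4,0,0],
  [-4,0,4.4,0,0],
  [-4,0,4.4,0,0],
  [-4,0,4.4,0,0],
  [-4,0,4.4,0,0],
  [-4,0,4.4,0,0],
  [-4,0,4.4,0,0],
  [-4,0,4.4,0,0],
  [-4,0,4.4,0,0],
  [-4,0,4.4,0,0],
  [-4,0,4.4,0,0],
  [-4,0,4.4,0,0],
], force=60)

```text
clock: 2.8
tcp_pos: [0.5618, -0.0469, 0.2456]
orientation: [-1.324, 1.009, -1.011]
contact_force: [0.6, -0.0, -0.1]
grip_width: -0.0003
```

Request:
send_rows([
  [0,0,0,10.1,0],
  [0,0,0,10.1,0],
  [0,0,0,10.1,0],
  [0,0,0,0,0],
  [0,0,0,0,0],
])

```text
clock: 3.42
tcp_pos: [0.5608, -0.0483, 0.2454]
orientation: [-1.076, 1.396, -1.397]
contact_force: [-0.7, 0.0, 0.1]
grip_width: -0.0001
```

Run:
```python
from h import *
o,R=st(); print(R.round(3),o['joints'].round(2))
for p in ([-.03,.04,.15],):
  print((R.T@(TW(p)-o['tcp_pos'])*100).round(2))
```

```text
t 3.425 tcp [ 0.5608 -0.0483  0.2454] F [-0.74  0.03  0.09] w -0.0001
[[-0.255  0.     0.967]
 [-0.967 -0.    -0.255]
 [ 0.    -1.     0.   ]] [ 0.18  0.31 -0.25  1.81  0.09  1.03 -1.93]
[-8.01  9.54  1.84]
```

Request:
send_rows([
  [-4,3,0.9,0,0],
  [-4,3,0.9,0,0],
  [0,3.5,0,0,0],
  [0,0,0,0,0],
  [0,0,0,0,0],
])

```text
clock: 4.05
tcp_pos: [0.5995, 0.0236, 0.1515]
orientation: [-1.073, 1.398, -1.4]
contact_force: [0.9, -0.4, 1.0]
grip_width: 0.0004
```

Run:
```python
from h import *
o,R=st()
d=snap('scene','s1.png');t=snap('top','t1.png')
a=cv2.resize(cv2.imread('pics/s1.png')[130:270,150:320],None,fx=2.9,fy=2.9,interpolation=2)
b=cv2.resize(cv2.imread('pics/t1.png')[90:230,220:330],None,fx=2.9,fy=2.9,interpolation=2)
cv2.imwrite('pics/c1.png',np.hstack([a,b]))
```

```text
t 4.05 tcp [0.5995 0.0236 0.1515] F [ 0.88 -0.38  1.05] w 0.0004
```

View pics/c1.png

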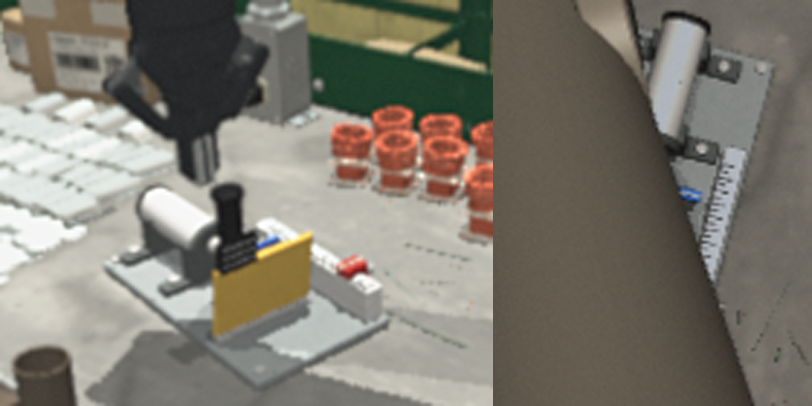

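Run:
```python
import numpy as np
r=.076
g=np.array([.1,.2,.35,.5,.65,.8,.95,1.1,1.25,1.4,1.5,1.6])
x=-.05-r*np.sin(g)+.003*np.cos(g)+.011; z=.016+r*np.cos(g)+.003*np.sin(g)+.014
print(np.c_[g,x,z].round(4)); print(np.c_[np.diff(z)*-100,np.diff(x)*100].round(2))
```

```text
[[ 0.1    -0.0436  0.1059]
 [ 0.2    -0.0512  0.1051]
 [ 0.35   -0.0622  0.1024]
 [ 0.5    -0.0728  0.0981]
 [ 0.65   -0.0826  0.0923]
 [ 0.8    -0.0914  0.0851]
 [ 0.95   -0.0991  0.0766]
 [ 1.1    -0.1054  0.0671]
 [ 1.25   -0.1102  0.0568]
 [ 1.4    -0.1134  0.0459]
 [ 1.5    -0.1146  0.0384]
 [ 1.6    -0.1151  0.0308]]
[[ 0.08 -0.76]
 [ 0.27 -1.11]
 [ 0.43 -1.06]
 [ 0.58 -0.98]
 [ 0.72 -0.88]
 [ 0.85 -0.76]
 [ 0.95 -0.63]
 [ 1.03 -0.48]
 [ 1.09 -0.32]
 [ 0.75 -0.12]
 [ 0.76 -0.05]]
```

Request:
send_rows([
  [0,2.4,0,0,0],
  [0,2.3,0,0,0],
  [0,0,0,0,0],
  [0,0,-1,0,0],
  [0,0.1,-1,0,0],
  [0,0.2,-1.1,0,0],
  [0,0.4,-1.1,0,0],
  [0,0.6,-1,0,0],
  [0,0.7,-0.9,0,0],
])

```text
clock: 5.28
tcp_pos: [0.5391, 0.0404, 0.0828]
orientation: [-1.074, 1.399, -1.399]
contact_force: [1.7, -0.6, -0.6]
grip_width: 0.0
```

Run:
```python
from h import *
o,R=st()
q=np.load('q.npy');a=q[2];p=o['tcp_pos']-[q[0],q[1],0];print(p[0]*np.cos(a)+p[1]*np.sin(a),-p[0]*np.sin(a)+p[1]*np.cos(a))
d=snap('scene','s2.png')
a=cv2.resize(cv2.imread('pics/s2.png')[130:270,150:320],None,fx=4,fy=4,interpolation=2)
cv2.imwrite('pics/c2.png',a)
```

```text
t 5.275 tcp [0.5391 0.0404 0.0828] F [ 1.74 -0.6  -0.57] w 0.0
-0.09196427575687124 0.03995952236267582
```

View pics/c2.png

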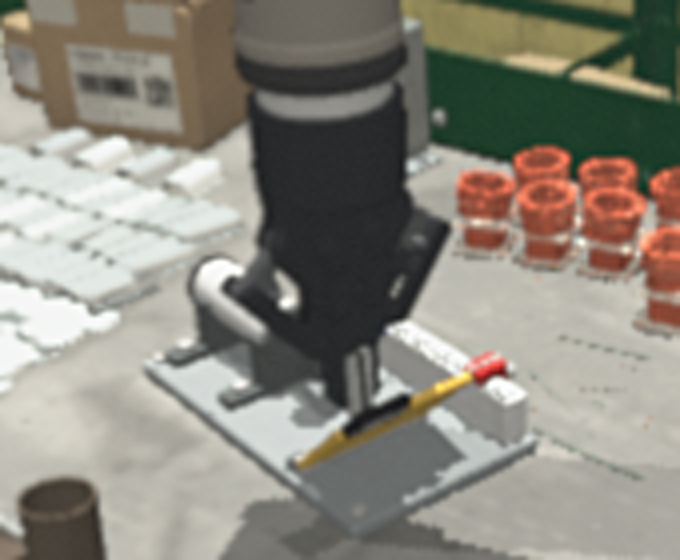

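Request:
send_rows([
  [0,0.8,-0.7,0,0],
  [0,0.9,-0.6,0,0],
  [0,1.0,-0.4,0,0],
  [0,1.0,-0.3,0,0],
  [0,0.8,-0.1,0,0],
  [0,0.7,0,0,0],
  [0,0.4,0,0,0],
  [0,0,0,0,0],
  [0,0,0,0,0],
])

```text
clock: 6.45
tcp_pos: [0.5196, 0.0457, 0.0319]
orientation: [-1.075, 1.398, -1.4]
contact_force: [-19.0, -1.4, 64.4]
grip_width: 0.0001
```

Run:
```python
from h import *
o,R=st()
d=snap('scene','s3.png')
a=cv2.resize(cv2.imread('pics/s3.png')[130:270,150:320],None,fx=4,fy=4,interpolation=2)
cv2.imwrite('pics/c3.png',a)
```

```text
t 6.45 tcp [0.5196 0.0457 0.0319] F [-18.96  -1.44  64.43] w 0.0001
```

View pics/c3.png

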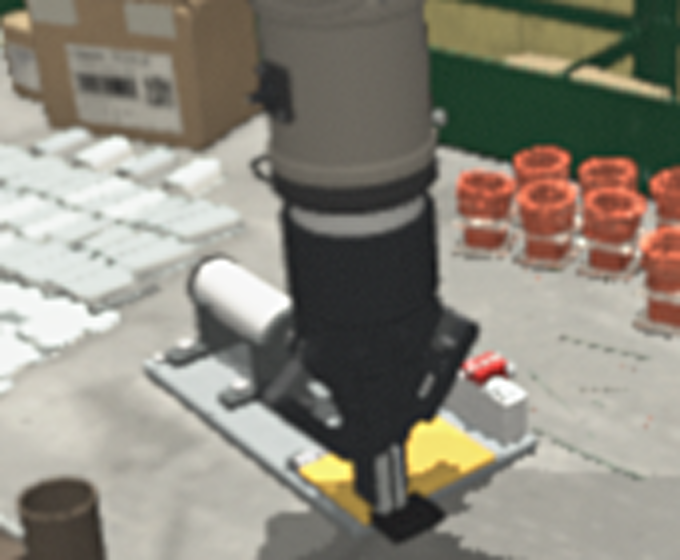

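Request:
send_rows([
  [0,-4,0,0,0],
  [0,-6,0,0,0],
  [0,-5,0,0,1],
  [0,-3,2,0,1],
  [1.3,0,4,0,1],
  [1.3,0,4,0,1],
  [1.3,0,1,0,1],
  [0,0,0,0,1],
  [0,0,0,0,1],
])

```text
clock: 7.62
tcp_pos: [0.6148, -0.0194, 0.207]
orientation: [-1.075, 1.399, -1.397]
contact_force: [0.5, 0.2, -0.0]
grip_width: 0.0854
```

Run:
```python
from h import *
o,R=st();print(R.round(3))
print((R.T@(TW([0,0,.073])-o['tcp_pos'])*100).round(2))
d=snap('scene','s4.png')
a=cv2.resize(cv2.imread('pics/s4.png')[110:270,150:320],None,fx=3.6,fy=3.6,interpolation=2)
cv2.imwrite('pics/c4.png',a)
```

```text
t 7.625 tcp [ 0.6148 -0.0194  0.207 ] F [ 0.48  0.16 -0.05] w 0.0854
[[-0.257 -0.001  0.966]
 [-0.966  0.001 -0.257]
 [-0.    -1.    -0.001]]
[ 0.17 13.4   0.36]
```

View pics/c4.png

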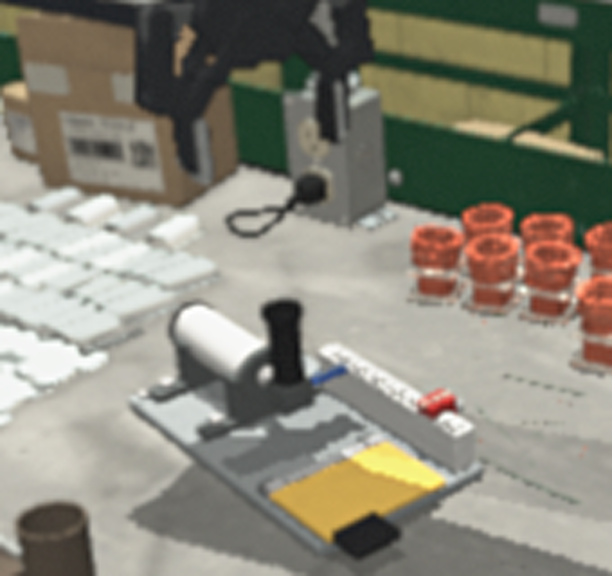

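Request:
send_rows([
  [0.2,3,0.3,0,1],
  [0,4,0,0,1],
  [0,3,0,0,1],
  [0,2,0,0,1],
  [0,1.4,0,0,1],
  [0,0,0,0,1],
])

```text
clock: 8.43
tcp_pos: [0.6178, -0.0231, 0.0728]
orientation: [-1.075, 1.399, -1.398]
contact_force: [0.9, 0.3, 0.2]
grip_width: 0.0857
```

Run:
```python
from h import *
o,R=st()
print((R.T@(TW([0,0,.073])-o['tcp_pos'])*100).round(2))
d=snap('scene','s5.png')
a=cv2.resize(cv2.imread('pics/s5.png')[140:270,170:320],None,fx=4.3,fy=4.3,interpolation=2)
cv2.imwrite('pics/c5.png',a)
```

```text
t 8.425 tcp [ 0.6178 -0.0231  0.0728] F [0.9  0.31 0.2 ] w 0.0857
[-0.1  -0.02 -0.04]
```

View pics/c5.png

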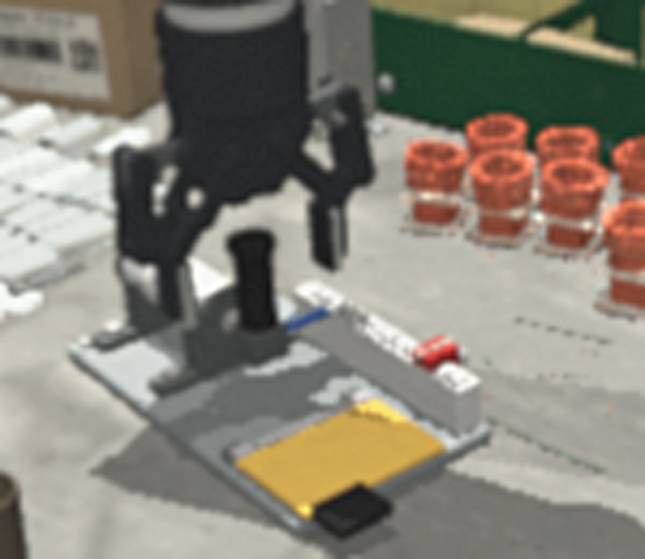

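Request:
send_rows([
  [0,0,0,0,0],
  [0,0,0,0,0],
  [0,0,0,0,0],
  [0,0,0,0,0],
  [0,0,0,0,0],
  [0,0,0,0,0],
  [0,0,0,0,0],
  [0,0,0,0,0],
], force=80)

```text
clock: 9.48
tcp_pos: [0.619, -0.0217, 0.0741]
orientation: [-1.072, 1.398, -1.397]
contact_force: [0.4, 4.4, 6.1]
grip_width: 0.022
```

Run:
```python
from h import *
o,R=st()
d=snap('scene','s6.png');snap('top','t6.png')
a=cv2.resize(cv2.imread('pics/s6.png')[150:270,170:300],None,fx=4,fy=4,interpolation=2)
b=cv2.resize(cv2.imread('pics/t6.png')[90:210,240:310],None,fx=4,fy=4,interpolation=2)
cv2.imwrite('pics/c6.png',np.hstack([a,b]))
```

```text
t 9.475 tcp [ 0.619  -0.0217  0.0741] F [0.37 4.37 6.09] w 0.022
```

View pics/c6.png

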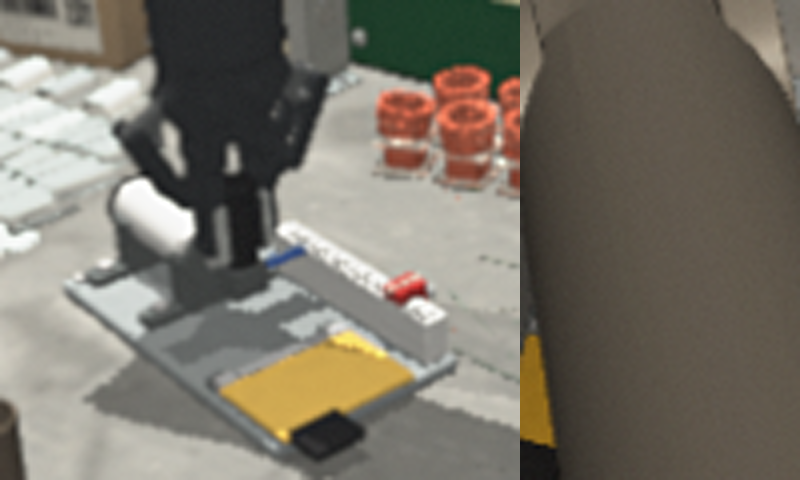

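Request:
send_rows([
  [0,0,-0.5,0,0],
  [0,0,-1,0,0],
  [0,0,-1,0,0],
  [0,0,-1,0,0],
  [0,0,-1,0,0],
  [0,0,-1,0,0],
  [0,0,-0.5,0,0],
  [0,0,0,0,0],
  [0,0,0,0,0],
])

```text
clock: 10.7
tcp_pos: [0.5639, -0.0071, 0.0741]
orientation: [-1.067, 1.394, -1.4]
contact_force: [10.2, 3.8, -3.7]
grip_width: 0.0224
```

Run:
```python
from h import *
import pickle
o,R=st()
print('force tool',(R.T@o['contact_force']).round(2), 'moved',(R.T@(o['tcp_pos']-np.array([ 0.619,-0.0217,0.0741]))).round(4))
d=snap('scene','s7.png');snap('top','t7.png');pickle.dump(d,open('D7.pkl','wb'))
a=cv2.resize(cv2.imread('pics/s7.png')[190:270,200:300],None,fx=7,fy=7,interpolation=2)
cv2.imwrite('pics/c7.png',a)
b=cv2.resize(cv2.imread('pics/t7.png')[90:220,220:330],None,fx=4,fy=4,interpolation=2)
cv2.imwrite('pics/d7.png',b)
```

```text
t 10.7 tcp [ 0.5639 -0.0071  0.0741] F [10.23  3.76 -3.68] w 0.0224
force tool [-6.25  3.76  8.89] moved [ 0.0001 -0.0004 -0.057 ]
```

View pics/c7.png

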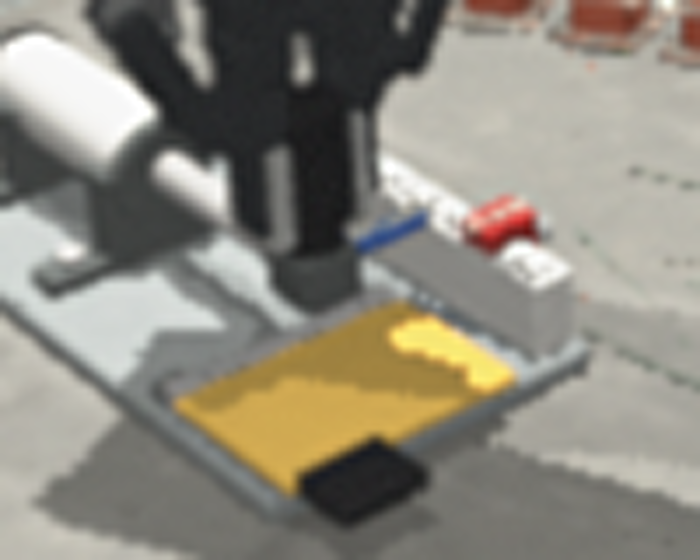

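View pics/d7.png

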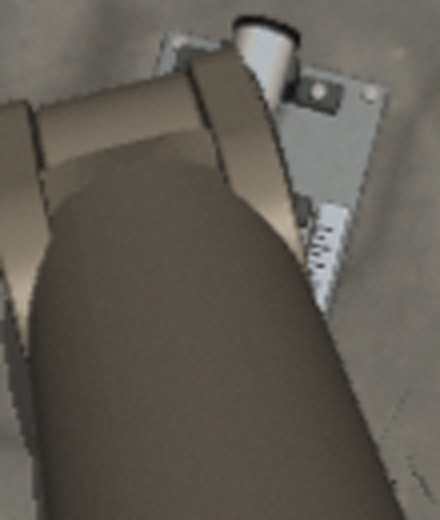

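Run:
```python
from h import *
import pickle
d=pickle.load(open('D7.pkl','rb'))
k=12;x0,y0=245,208
im=cv2.imread('pics/s7.png')[y0:y0+36,x0:x0+42]
im=cv2.resize(im,None,fx=18,fy=16,interpolation=cv2.INTER_CUBIC)
S=np.array([18,16])
print('pointer',proj(d,TW([-.057,-.044,.047])))
for x in (-.057,-.06,-.065,-.07,-.075,-.08):
    uv=(proj(d,[TW([x,-.044,.047]),TW([x,-.051,.047]),TW([x,-.069,.047])])-[x0,y0]+.5)*S
    print(x,((proj(d,TW([x,-.051,.047]))))[0].round(1))
    cv2.polylines(im,[uv.astype(np.int32)],False,(0,255,0) if x<-.058 else (255,0,255),1)
    cv2.circle(im,tuple(uv[1].astype(int)),3,(255,255,0),-1)
cv2.imwrite('pics/e7.png',im)
# top0 mark
t=pickle.load(open('D0.pkl','rb'))['top']
im=cv2.imread('pics/top0.png')[125:215,262:312];S=np.array([12,6.6]);S=np.array([6.6,6.6])
im=cv2.resize(im,None,fx=6.6,fy=6.6,interpolation=cv2.INTER_CUBIC)
for x in (0,-.06,-.065,-.07,-.075,-.08):
    uv=(proj(t,[TW([x,-.02,.047]),TW([x,-.044,.047]),TW([x,-.069,.047])])-[262,125]+.5)*S
    cv2.polylines(im,[uv.astype(np.int32)],False,(0,255,0),1)
    cv2.circle(im,tuple(uv[1].astype(int)),3,(255,255,0),-1)
cv2.imwrite('pics/f7.png',im)
```

```text
pointer [[260.28238716 219.99458   ]]
-0.057 [262.7 218.9]
-0.06 [263.5 219.4]
-0.065 [264.8 220.3]
-0.07 [266.2 221.1]
-0.075 [267.5 221.9]
-0.08 [268.9 222.7]
```

View pics/e7.png

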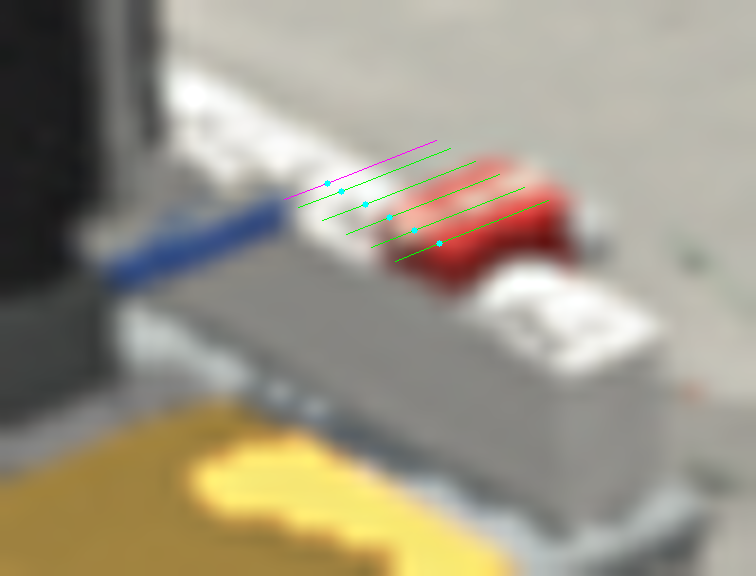

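View pics/f7.png

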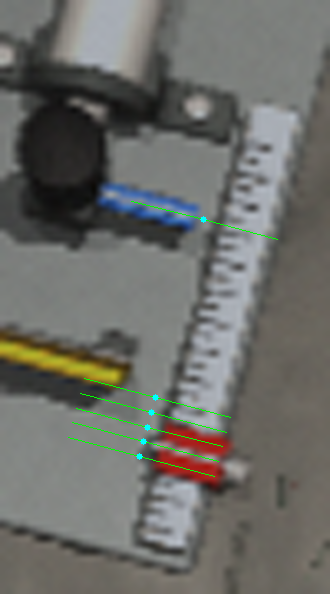

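Run:
```python
from h import *
im=cv2.imread('pics/s7.png')[212:232,255:285]
a=cv2.resize(im,None,fx=20,fy=20,interpolation=cv2.INTER_NEAREST)
b=cv2.resize(cv2.imread('pics/top0.png')[184:204,280:304],None,fx=20,fy=20,interpolation=cv2.INTER_NEAREST)
cv2.imwrite('pics/g7.png',np.vstack([a[:, :600]]));cv2.imwrite('pics/h7.png',b)
```

```text
(no output)
```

View pics/g7.png

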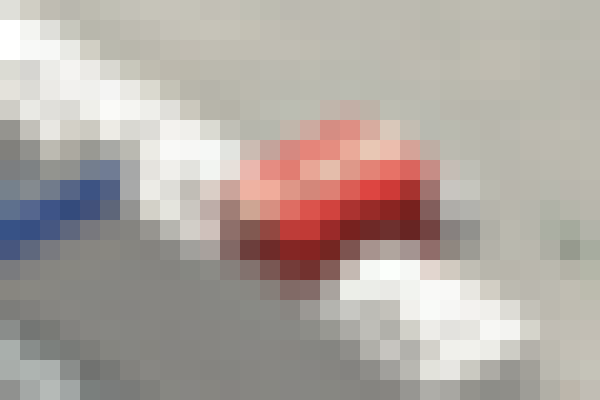

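View pics/h7.png

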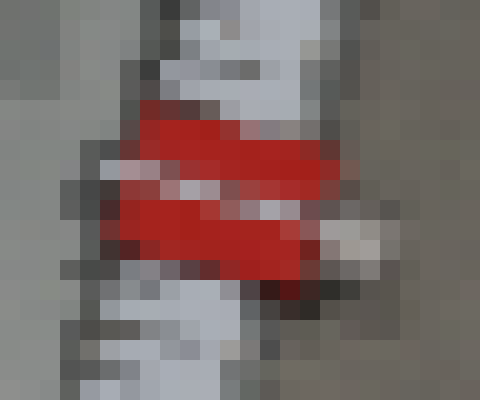

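Run:
```python
from h import *
import pickle
D=pickle.load(open('D0.pkl','rb'));q=np.load('q.npy');a=-.26
from scipy.optimize import least_squares
def tri(tu,su):
    f=least_squares(lambda p:np.r_[proj(D['top'],p)[0]-tu,proj(D['scene'],p)[0]-su],[.55,-.05,.05],x_scale=.05)
    p=f.x-[q[0],q[1],0];return np.array([p[0]*np.cos(a)+p[1]*np.sin(a),-p[0]*np.sin(a)+p[1]*np.cos(a),p[2]]).round(4),f.fun.round(2)
print('inner',tri((284.9,192),(267.2,221.3)),'mid',tri((290,193.3),(270.8,220)))
# pointer at rest zoom
for n,(y,x,h,w) in {'top0':(146,270,20,28),'scene0':(200,230,20,28)}.items():
    cv2.imwrite('pics/p_%s.png'%n,cv2.resize(cv2.imread('pics/%s.png'%n)[y:y+h,x:x+w],None,fx=20,fy=20,interpolation=0))
```

```text
inner (array([-0.0761, -0.0482,  0.0503]), array([ 0.21,  0.29, -0.38, -0.02])) mid (array([-0.0758, -0.0592,  0.0491]), array([ 0.16,  0.22, -0.29, -0.01]))
```

View pics/p_top0.png

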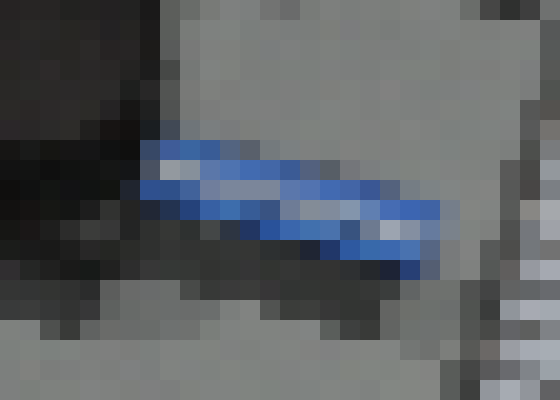

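View pics/p_scene0.png

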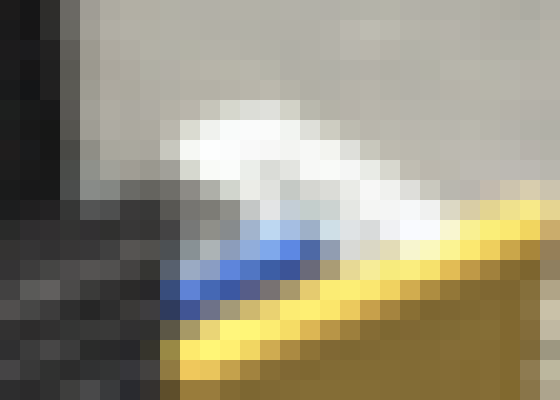

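Request:
send_rows([
  [0,0,-0.4,0,0],
  [0,0,-0.5,0,0],
  [0,0,-0.5,0,0],
  [0,0,-0.3,0,0],
  [0,0,0,0,0],
  [0,0,0,0,0],
  [0,0,0,0,0],
])

```text
clock: 11.68
tcp_pos: [0.5481, -0.0029, 0.0742]
orientation: [-1.066, 1.393, -1.4]
contact_force: [11.1, 4.2, -5.9]
grip_width: 0.0221
```

Run:
```python
from h import *
import pickle
o,R=st()
print('force tool',(R.T@o['contact_force']).round(2), 'moved',(R.T@(o['tcp_pos']-np.array([ 0.619,-0.0217,0.0741]))).round(4))
d=snap('scene','s8.png');pickle.dump(d,open('D8.pkl','wb'));snap('top','t8.png')
a=cv2.resize(cv2.imread('pics/s8.png')[205:240,245:290],None,fx=16,fy=16,interpolation=2)
cv2.imwrite('pics/c8.png',a)
print(proj(d,[TW([x,y,.047]) for x in(-.074,-.08) for y in(-.02,-.044,-.051)]).round(1))
```

```text
t 11.675 tcp [ 0.5481 -0.0029  0.0742] F [11.07  4.23 -5.89] w 0.0221
force tool [-6.92  5.99  9.56] moved [ 0.0001 -0.0006 -0.0734]
[[256.4 226.6]
 [264.8 222.8]
 [267.3 221.7]
 [258.1 227.6]
 [266.5 223.8]
 [268.9 222.7]]
```

View pics/c8.png

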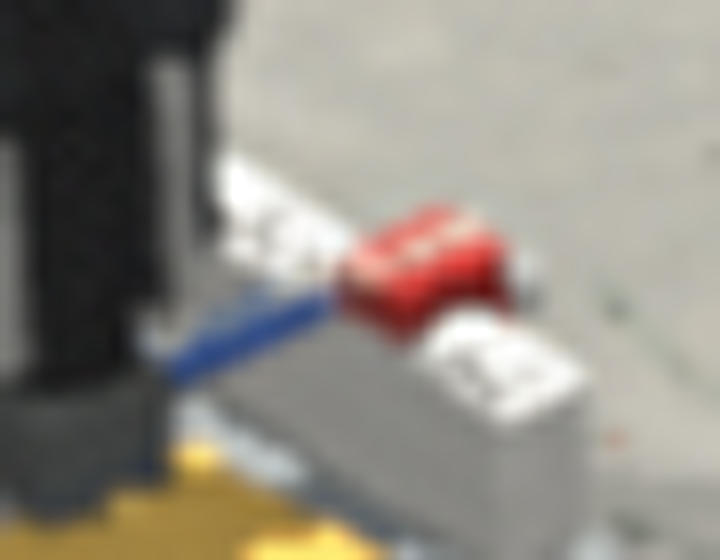

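Request:
send_rows([
  [0,0,-0.1,0,0],
  [0,0,0,0,0],
  [0,0,0,0,0],
  [0,0,0,0,0],
  [0,0,0,0,0],
  [0,0,0,0,0],
  [0,0,0,0,0],
])

```text
clock: 12.65
tcp_pos: [0.5472, -0.0027, 0.0742]
orientation: [-1.066, 1.393, -1.401]
contact_force: [11.4, 3.1, -6.3]
grip_width: 0.0216
```

Run:
```python
from h import *
o,R=st()
print('force tool',(R.T@o['contact_force']).round(2), 'moved',(R.T@(o['tcp_pos']-np.array([ 0.619,-0.0217,0.0741]))).round(4),np.abs(o['qvel']).max())
d=snap('scene','s9.png')
a=cv2.resize(cv2.imread('pics/s9.png')[190:270,190:300],None,fx=7,fy=7,interpolation=2)
cv2.imwrite('pics/c9.png',a)
```

```text
t 12.65 tcp [ 0.5472 -0.0027  0.0742] F [11.45  3.08 -6.29] w 0.0216
force tool [-5.9   6.39 10.22] moved [ 0.0001 -0.0007 -0.0742] 0.0016658480989414435
```

View pics/c9.png

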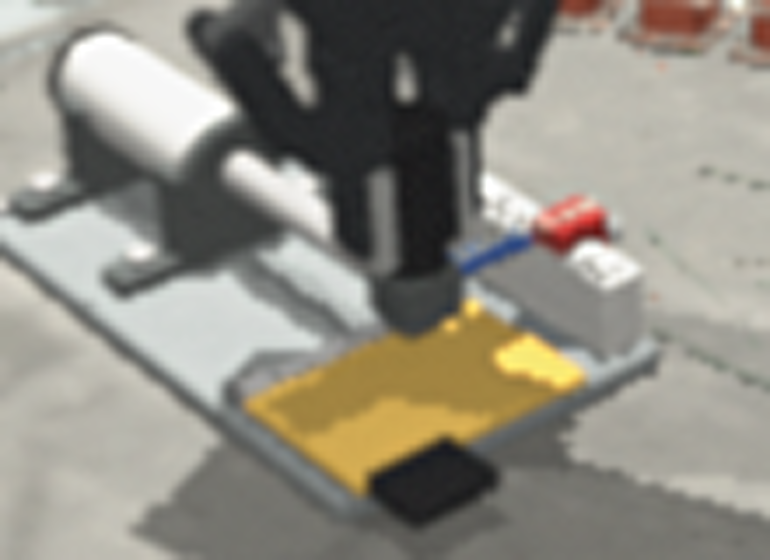

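```bash
python3 -c "
from h import *
st();print(r.hand_in());st()"
```

```text
t 12.7 tcp [ 0.5472 -0.0026  0.0742] F [11.77  2.67 -6.06] w 0.0218
the job is handed in; nothing more can be done
None
the job is handed in; nothing more can be done
```

I folded the guard flap flat, gripped the knob from above at its waist and drew the rod out about 74 mm. I handed the job in at 12.7 s on the robot's clock with the gripper still holding the knob. No verdict is reported at hand-in.

- **Flap:** it lies flat in the last pictures. It reached its stop with about 64 N on the closed fingertips, and the rod was still fully in at that point.
- **Hold:** the last check showed the fingers stopped on the knob at 22 mm with an 80 N grip set. The arm was still and the spring pulled with about 10 N along the rod.
- **Pointer against the mark:** the last scene pictures show the blue pointer in line with the white line on the red mark. The top camera was blocked by the arm, so I could not check it from above at the end.
- **Estimates that disagreed:** the first top view put the mark at 75.5–76.5 mm, slightly beyond the stated 50–75 mm range. A rough early scene estimate gave about 69 mm. I settled on 74 mm, and I put the remaining error at about 2 mm against the 5 mm allowed.
- **Other things on the bench:** I saw no contact with any of them, but I did not re-measure their positions.

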